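# Bridge the drip pan and stand the pot on it

### The arm

A 6-joint arm with a two-finger parallel gripper is mounted at the origin on the work surface. World frame = base frame: x ahead of the robot, y to its left, z up, the work surface at z = 0. Lengths are in m, angles in rad, forces in N, time in s.
With the tool pointing down it reaches from about 0.4 to 0.825 m from the base axis. Payload 7 kg.
Tool frame: the origin (TCP) lies between the finger pads; the fingertips stand 22 mm ahead of it and the grasp point (between the pads) lies 3 mm ahead of it; z points along the fingers, y is the direction in which the jaws open and shut (so a half turn about z gives the same grasp; the last joint's range is limited). The gripper opens to 88 mm and grips with 3 to 60 N. Pads are 19 mm wide; open, the fingers measure 130 mm over their backs; the gripper's body (78 mm by 193 mm) begins 47 mm behind the grasp point.
Start: joints at [-0.849, 0.359, 0.012, 0, -1.224, -0.288], TCP at [0.284, -0.612, 0.249] pointing down, gripper open.
Joint ranges: [-3.07, 3.07], [-1.43, 2.12], [-1.02, 1.25], [-3.03, 1.67], [-3.05, -0], [-3.03, 3.03]. Speed limits (rad/s): [2.39, 2.39, 3.01, 3.14, 3.14, 3.14].

### API

Orientations are given as [roll, pitch, yaw] about the fixed x, y, z axes, in that order (R = Rz(yaw) Ry(pitch) Rx(roll)).
In Python, from station import * gives the robot as it stands. The module is installed in compiled form; this text tells all that it offers.
- The arm moves only by the tool move_arm, never from a script. Its argument "rows" is a list of rows, each an object with "delta_rot": the turn, a rotation vector about the world's x, y, z in degrees, a list of three; "delta_pos": the shift along the world's x, y, z in cm, a list of three; "hand": the finger opening in cm, from 0 to 8.76. A call has exactly 10 rows; each row shifts and turns the commanded pose from where the row before left it; what a row does not reach is not made up. A row lasts 1/10 s, in which the tool goes at most 50 mm and 8.59 degrees, less where a joint would pass 70% of its speed; a pose out of reach is approached as far as the arm can. A call is refused whole if a number of a shift passes 5 or a number of a turn 8.59, either way. A call with a gripper value outside its range is refused whole. The fingers move at their own pace and stop on an object; "force" is the grip in N (left out, the last holds). Time passes only in rows, so rows that do not move let the fingers close, or fill a call up. It gives the time, the measured TCP pose, the force and the opening at its end, in the units of the state.
- get_state(): the state, without advancing time (a new reading comes with each control period).
- grab_frame(name): name is "scene" or "top" or "wrist"; returns the picture (480x640x3 uint8, blue, green, red); there is no depth.
- camera_info(name): a dict with "camera_matrix" (3x3 intrinsics, pixels), "world_from_camera" (4x4, takes a point from camera to world coordinates); the wrist camera has in their place "T_tool_cam" (4x4, takes a point from camera to tool coordinates, whose origin is the TCP and whose axes are the flange's). Camera axes: x right, y down, z forward; pixel columns grow to the right and rows downward; lengths in m; the calibration is good to about 2 mm. A picture is of the moment at which its call begins: read the wrist's pose just before it. camera_info takes no time and is no camera call.
- job_done(): hands the job in, once; it reports no verdict.
The state is a dict: "t": time; "q": joint angles; "qd": joint speeds; "joint_efforts": joint torques, N m; "eef_pos": TCP position; "ee_rot": TCP orientation; "force": force on the tool from outside, world axes, zero at the start; "moment": the same for the moment, N m; "width": finger opening in m.
Only numpy, scipy, OpenCV 4.12 (cv2) and the standard library are available. Lean on these libraries where they do the work, as an engineer would, in place of code of your own. Each camera call takes 0.05 s, during which the arm holds its last target.

### The job

Slide the dark ware board off its riser across the gap above the white drip pan, so that it lies flat and square, fairly centred, with at least 30 mm of it resting on each of the two risers. Then set the terracotta pot down gently (not dropped) upright on the middle of the board, above the middle of the drip pan, and let go. Do not tip the pot over, and leave the jug, the bowl and the spatula where they are.

Things in the scene. Friction and masses are not known exactly. Their poses are not given: they have to be found in the camera images.
- drip_pan: White enamel drip pan with a brown clay stain on its floor, fixed on the table in the gap between the two risers: 150 (x) by 60 (y) by 20 mm high. Origin: centre of its underside, on the table. Its y axis points across the gap, from the right riser to the left riser; x runs along the gap. The risers keep the same yaw as the pan.
- riser_left: Low fixed birch riser (small bench) on the pan's +y side: flat top 160 (x) by 240 (y) mm, top surface 60 mm above the table. Origin: centre of its underside, on the table. Axes as the pan's.
- riser_right: The same riser on the pan's -y side. The gap between the risers is 70 to 90 mm, differing each time, and the risers may lie up to 5 mm off symmetric about the pan.
- left_edge (a point): Middle of the left riser's top edge at the gap, 60 mm above the table. The edge is rounded by 4 mm.
- right_edge (a point): Middle of the right riser's top edge at the gap, 60 mm above the table.
- board: Loose dark wooden ware board, 100 (x) by 200 (y) by 14 mm (z), about 0.2 kg, too wide for most grippers. Starts flat on top of one of the risers (left or right, differing), up to about 0.2 rad out of square and wholly behind that riser's gap edge. Origin: centre of its underside; y runs along its length.
- pot: Loose terracotta pot, open at the top, straight-sided: 56 mm outside diameter (foot 48 mm), 90 mm high, wall 5 mm, about 0.25 kg, a white band near its foot. Starts upright on the other riser. Origin: centre of its underside; z up its axis.
- jug: Bystander: loose amber glazed jug, 110 mm high, 76 mm wide at the belly with a handle; stands beyond the risers. Origin: centre of its underside.
- bowl: Bystander: loose blue bowl, 100 mm across, 45 mm high; stands beyond the risers. Origin: centre of its underside.
- spatula: Bystander: loose potter's spatula, 190 mm long, lying on the table on the robot's side of the risers. Origin: its underside, near the middle.
Mind the look-alikes: they are no part of the job. There is more than one size of the board; the one meant has the size given above.

How it is judged:
On the way, in this order (a step that is already met when the one before it is completed fails the run):
1. the board lies at rest, flat and square across the gap, with at least 30 mm on each riser (y of left_edge in the frame of board between -0.07 and 0.07 m and x of left_edge in the frame of board between -0.035 and 0.035 m and z of left_edge in the frame of board between -0.004 and 0.004 m and y of right_edge in the frame of board between -0.07 and 0.07 m and x of right_edge in the frame of board between -0.035 and 0.035 m and z of right_edge in the frame of board between -0.004 and 0.004 m and angle between the y axis of board and the y axis of drip_pan, either way round below 0.15 rad and linear speed of board below 0.02 m/s), for 0.2 s.
2. the pot stands upright on the board above the drip pan (all of step 1 and angle between pot's own z axis and vertical below 0.08 rad and z of pot in the frame of board between 0.01 and 0.018 m and x of pot in the frame of board between -0.03 and 0.03 m and horizontal distance between pot and drip_pan below 0.03 m and linear speed of pot below 0.02 m/s), for 0.2 s.
At the end, for the whole second after the job is handed in: Board at rest flat across both risers (4 mm), 30 mm or more of it on each, within 0.15 rad of square and 35 mm of the edge middles sideways; pot at rest upright (0.08 rad) on the board, within 30 mm of its long centre line and 30 mm horizontally of the pan's centre (all of step 2); the robot touches nothing.
It fails at once if the pot is tipped over (angle between pot's own z axis and vertical above 0.7 rad).
It fails at once if the pot is dropped onto the board (arrives faster than 0.5 m/s) (x of pot in the frame of board between -0.07 and 0.07 m and y of pot in the frame of board between -0.1 and 0.1 m and z of pot in the frame of board between 0.005 and 0.029 m and linear speed of pot above 0.5 m/s).
It fails at once if the jug is moved by more than 30 mm or knocked over (distance of jug from where it was at the start of the episode above 0.03 m or angle between jug's own z axis and vertical above 0.6 rad).
It fails at once if the bowl is moved by more than 30 mm or knocked over (distance of bowl from where it was at the start of the episode above 0.03 m or angle between bowl's own z axis and vertical above 0.6 rad).
It fails at once if the spatula is moved by more than 30 mm or knocked over (distance of spatula from where it was at the start of the episode above 0.03 m or angle between spatula's own z axis and vertical above 0.6 rad).
It also fails if it takes over 51 s, if anything falls off the work surface, if the arm or the gripper's body presses on something with over 40 N, if the wrist force passes 120 N, or if a joint passes its speed limit or range.

## Working session

There is one attempt and no reset: what is moved stays moved. The work goes in short steps, Python scripts to look and compute and a tool call to move; the robot and the scene stay as the last step left them, time stands still between calls to the robot, and variables do not carry over. Pictures are saved under pics/ and viewed, and the job is handed in when it is done.

Besides the shell and the picture viewer there is one more tool, called after ">>>" in YAML: its name, and indented under it one key for each argument. move_arm: Moves the arm, as the interface text tells. Its arguments: {"type":"object","properties":{"rows":{"type":"array"},"force":{"type":"number"}},"required":["rows"]}

```bash
mkdir -p pics; python3 - <<'E'
from station import *
import cv2
print(get_state())
for n in ("scene","top"):
    cv2.imwrite(f"pics/{n}0.png",grab_frame(n)); print(n,camera_info(n))
print(camera_info("wrist"))
E
```

```text
{'t': 0.0, 'q': array([-8.48909631e-01,  3.59380946e-01,  1.10478562e-02, -3.72261242e-04,
       -1.22411422e+00, -2.88115779e-01]), 'qd': array([-1.34237992e-03,  3.80875758e-04,  1.48044115e-03,  1.80389346e-03,
        4.02718623e-05,  1.69599070e-03]), 'joint_efforts': array([-3.81267630e-03, -5.82720208e+01,  2.93064433e+01,  6.99727759e+00,
        7.08467487e-03, -1.87278019e-04]), 'eef_pos': array([ 0.28349321, -0.61206554,  0.24761774]), 'ee_rot': array([ 3.13991028e+00, -1.33644880e-04, -2.70794840e+00]), 'force': array([-0.9850077 , -0.09000262, -0.56270635]), 'moment': array([-0.03186555, -0.0154809 ,  0.02782566]), 'width': 0.08779233369222127}
scene {'camera_matrix': array([[555.21187613,   0.        , 310.9454433 ],
       [  0.        , 555.21187613, 240.73376938],
       [  0.        ,   0.        ,   1.        ]]), 'world_from_camera': array([[ 0.76244709,  0.55880176, -0.32621315,  0.88855365],
       [ 0.64703143, -0.6623171 ,  0.37773852, -0.2171991 ],
       [-0.0049756 , -0.49907579, -0.86654405,  0.86295688],
       [ 0.        ,  0.        ,  0.        ,  1.
[... 285 characters left out ...]
998084,  0.0042104 , -0.00453889,  0.13044738],
       [ 0.00440585, -0.03108587, -0.99950701,  1.068454  ],
       [ 0.        ,  0.        ,  0.        ,  1.        ]])}
{'camera_matrix': array([[359.72581792,   0.        , 317.12845562],
       [  0.        , 359.72581792, 236.92051305],
       [  0.        ,   0.        ,   1.        ]]), 'T_tool_cam': array([[-2.19986651e-04, -9.69290790e-01, -2.45917296e-01,
         6.59181934e-02],
       [ 9.99999958e-01, -1.67440338e-04, -2.34584007e-04,
         8.82904332e-04],
       [ 1.86203642e-04, -2.45917338e-01,  9.69290786e-01,
        -1.36622276e-01],
       [ 0.00000000e+00,  0.00000000e+00,  0.00000000e+00,
         1.00000000e+00]])}
```

View pics/scene0.png

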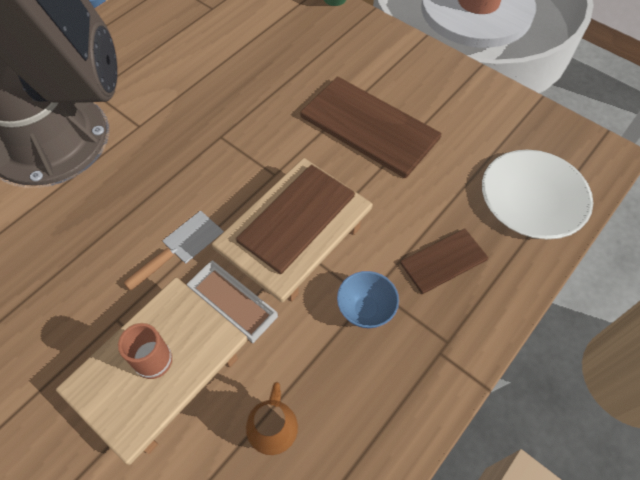

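View pics/top0.png

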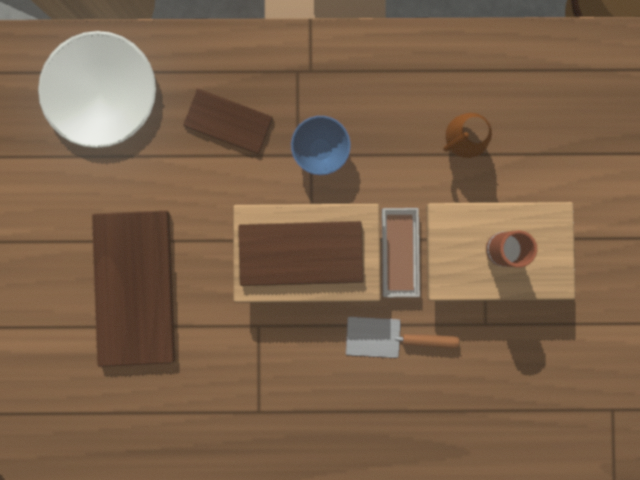

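The board is on the left riser (top px about 238-363, 222-285), and the pot is on the right riser (about 512, 248). I'll enlarge the crop for corner positions.

```bash
python3 - <<'E'
import cv2
i=cv2.imread("pics/top0.png")
cv2.imwrite("pics/c1.png",cv2.resize(i[195:310,225:425],None,fx=4,fy=4,interpolation=cv2.INTER_CUBIC))
cv2.imwrite("pics/c2.png",cv2.resize(i[195:310,385:585],None,fx=4,fy=4,interpolation=cv2.INTER_CUBIC))
E
```

```text
(no output)
```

View pics/c1.png

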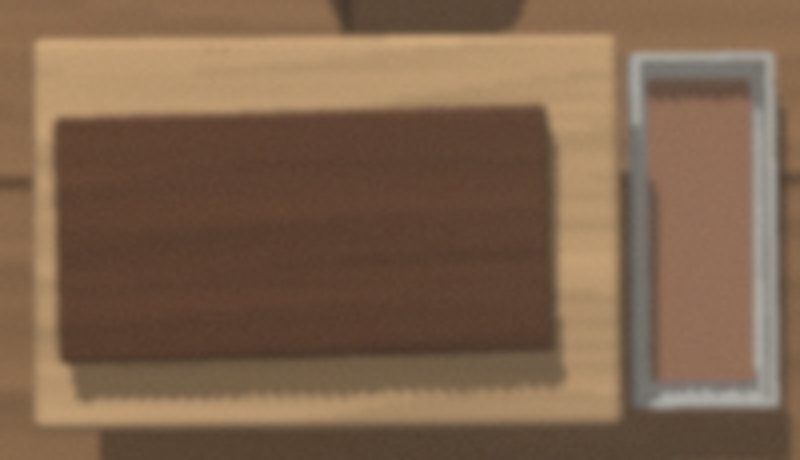

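View pics/c2.png

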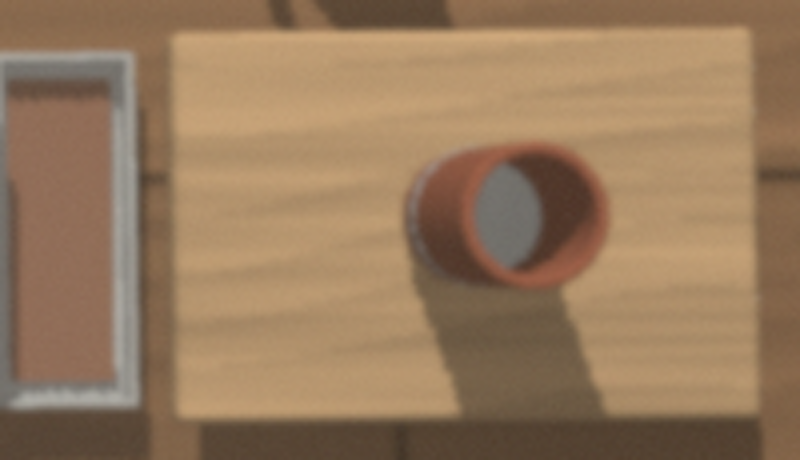

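```bash
cat > h.py <<'E'
import numpy as np, cv2
from station import *
def px2w(name,pts,z):
    c=camera_info(name);K=c["camera_matrix"];T=c["world_from_camera"]
    p=np.atleast_2d(np.array(pts,float)); d=np.c_[(p-K[:2,2])/[K[0,0],K[1,1]],np.ones(len(p))]@T[:3,:3].T
    o=T[:3,3]; return o+d*((z-o[2])/d[:,2])[:,None]
E
python3 - <<'E'
from h import *
def rep(n,pts,z,off):
    w=px2w("top",np.array(pts)/4+off,z)[:,:2]
    print(n,"c",w.mean(0).round(4),"corners",w.round(4).tolist())
    if len(w)==4:
        # pts: TL,TR,BR,BL ; image right = -y
        v=(w[0]+w[3]-w[1]-w[2])/2; u=(w[0]+w[1]-w[2]-w[3])/2
        print("  len y",np.linalg.norm(v).round(4),"x",np.linalg.norm(u).round(4),"yaw",np.arctan2(-v[0],v[1]).round(4), np.arctan2(u[1],u[0]).round(4))
A=[225,195];B=[385,195]
rep("board",[(55,118),(545,106),(552,350),(62,360)],.074,A)
rep("left",[(35,38),(613,36),(620,422),(35,425)],.06,A)
rep("pan",[(628,54),(773,52),(778,407),(633,409)],.02,A)
rep("right",[(172,33),(748,28),(759,415),(179,418)],.06,B)
rep("potrim",[(536,215)],.15,B)
E
```

```text
board c [0.5364 0.1508] corners [[0.5833, 0.2508], [0.5873, 0.0533], [0.4891, 0.0511], [0.486, 0.248]]
  len y 0.1972 x 0.0978 yaw 0.0181 0.0252
left c [0.5378 0.142 ] corners [[0.6167, 0.2606], [0.6166, 0.0242], [0.459, 0.0225], [0.4589, 0.2607]]
  len y 0.2373 x 0.1577 yaw -0.0 0.0052
pan c [ 0.5372 -0.0177] corners [[0.6122, 0.0136], [0.6128, -0.0481], [0.4621, -0.0488], [0.4615, 0.0127]]
  len y 0.0616 x 0.1507 yaw 0.0094 0.0055
right c [ 0.5392 -0.1763] corners [[0.6175, -0.0574], [0.6186, -0.2937], [0.4604, -0.2955], [0.4603, -0.0587]]
  len y 0.2366 x 0.1577 yaw 0.0026 0.0097
potrim c [ 0.5416 -0.1756] corners [[0.5416, -0.1756]]
```

>>> move_arm:
  rows:
    - {"delta_rot": [0,0,6.53],"delta_pos": [2,4.4,0],"hand": 5}
    - {"delta_rot": [0,0,6.53],"delta_pos": [2,4.4,0],"hand": 5}
    - {"delta_rot": [0,0,6.53],"delta_pos": [2,4.4,0],"hand": 5}
    - {"delta_rot": [0,0,6.53],"delta_pos": [2,4.4,0],"hand": 5}
    - {"delta_rot": [0,0,6.53],"delta_pos": [2,4.4,0],"hand": 5}
    - {"delta_rot": [0,0,6.53],"delta_pos": [2,4.4,0],"hand": 5}
    - {"delta_rot": [0,0,6.53],"delta_pos": [2,4.4,0],"hand": 5}
    - {"delta_rot": [0,0,6.53],"delta_pos": [2,4.4,0],"hand": 5}
    - {"delta_rot": [0,0,6.53],"delta_pos": [2,4.4,0],"hand": 5}
    - {"delta_rot": [0,0,6.53],"delta_pos": [2,4.4,0],"hand": 5}

```text
t: 1.1
eef_pos: [0.4839, -0.1705, 0.2486]
ee_rot: [-3.142, 0.0, -1.563]
force: [1.6, -0.3, 0.6]
width: 0.0501
```

>>> move_arm:
  rows:
    - {"delta_rot": [0,0,0],"delta_pos": [0.53,4.45,0],"hand": 5}
    - {"delta_rot": [0,0,0],"delta_pos": [0.53,4.45,0],"hand": 5}
    - {"delta_rot": [0,0,0],"delta_pos": [0.53,4.45,0],"hand": 5}
    - {"delta_rot": [0,0,0],"delta_pos": [0.53,4.45,0],"hand": 5}
    - {"delta_rot": [0,0,0],"delta_pos": [0.53,4.45,0],"hand": 5}
    - {"delta_rot": [0,0,0],"delta_pos": [0.53,4.45,0],"hand": 5}
    - {"delta_rot": [0,0,0],"delta_pos": [0.53,4.45,0],"hand": 5}
    - {"delta_rot": [0,0,0],"delta_pos": [0.53,4.45,0],"hand": 5}
    - {"delta_rot": [0,0,0],"delta_pos": [0.53,4.45,0],"hand": 5}
    - {"delta_rot": [0,0,0],"delta_pos": [0.53,4.45,0],"hand": 5}

```text
t: 2.1
eef_pos: [0.5364, 0.2743, 0.2483]
ee_rot: [3.141, -0.0, -1.568]
force: [1.0, -0.3, -0.1]
width: 0.0501
```

>>> move_arm:
  rows:
    - {"delta_rot": [0,0,0],"delta_pos": [0,0,-2.5],"hand": 5}
    - {"delta_rot": [0,0,0],"delta_pos": [0,0,-2.5],"hand": 5}
    - {"delta_rot": [0,0,0],"delta_pos": [0,0,-2.5],"hand": 5}
    - {"delta_rot": [0,0,0],"delta_pos": [0,0,-2.5],"hand": 5}
    - {"delta_rot": [0,0,0],"delta_pos": [0,0,-2],"hand": 5}
    - {"delta_rot": [0,0,0],"delta_pos": [0,0,-1.5],"hand": 5}
    - {"delta_rot": [0,0,0],"delta_pos": [0,0,-1.2],"hand": 5}
    - {"delta_rot": [0,0,0],"delta_pos": [0,0,-0.7],"hand": 5}
    - {"delta_rot": [0,0,0],"delta_pos": [0,0,-0.6],"hand": 5}
    - {"delta_rot": [0,0,0],"delta_pos": [0,0,0],"hand": 5}

```text
t: 3.1
eef_pos: [0.5365, 0.2724, 0.0881]
ee_rot: [3.141, -0.0, -1.568]
force: [0.2, -0.0, -0.5]
width: 0.05
```

```bash
python3 - <<'E'
from h import *
print(get_state()["eef_pos"],get_state()["force"])
cv2.imwrite("pics/s1.png",grab_frame("scene"))
i=cv2.imread("pics/s1.png");cv2.imwrite("pics/s1c.png",cv2.resize(i[130:330,170:430],None,fx=3,fy=3))
E
```

```text
[0.53650686 0.27236815 0.08807901] [ 0.24668716 -0.01601511 -0.54418994]
```

View pics/s1c.png

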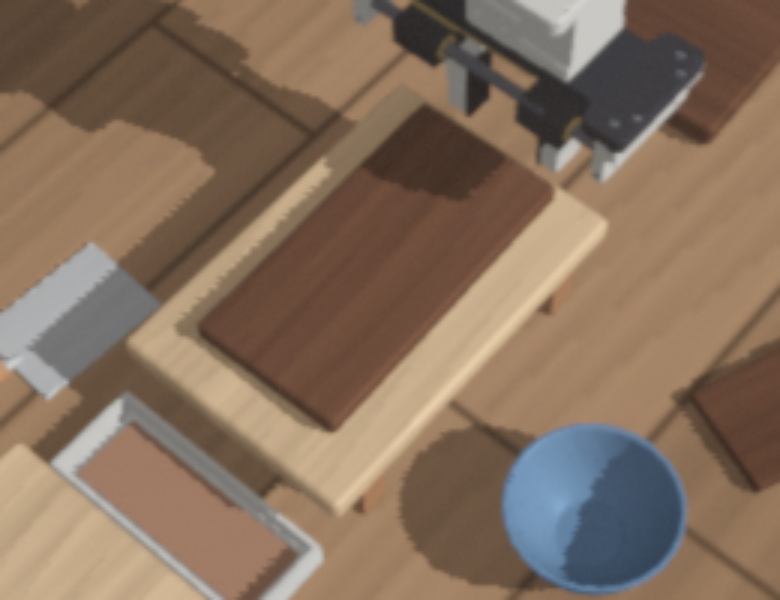

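The fingers stand just behind the board's far end, spanning its width. Now I push.

>>> move_arm:
  rows:
    - {"delta_rot": [0,0,0],"delta_pos": [0,-0.6,0],"hand": 5}
    - {"delta_rot": [0,0,0],"delta_pos": [0,-0.6,0],"hand": 5}
    - {"delta_rot": [0,0,0],"delta_pos": [0,-0.8,0],"hand": 5}
    - {"delta_rot": [0,0,0],"delta_pos": [0,-0.8,0],"hand": 5}
    - {"delta_rot": [0,0,0],"delta_pos": [0,-0.8,0],"hand": 5}
    - {"delta_rot": [0,0,0],"delta_pos": [0,-0.8,0],"hand": 5}
    - {"delta_rot": [0,0,0],"delta_pos": [0,-0.8,0],"hand": 5}
    - {"delta_rot": [0,0,0],"delta_pos": [0,-0.8,0],"hand": 5}
    - {"delta_rot": [0,0,0],"delta_pos": [0,-0.8,0],"hand": 5}
    - {"delta_rot": [0,0,0],"delta_pos": [0,-0.6,0],"hand": 5}

```text
t: 4.15
eef_pos: [0.5366, 0.1977, 0.0885]
ee_rot: [3.141, -0.0, -1.568]
force: [-0.5, 2.9, 2.0]
width: 0.05
```

```bash
python3 - <<'E'
from h import *
print(get_state()["eef_pos"],get_state()["force"])
cv2.imwrite("pics/s2.png",grab_frame("scene"))
i=cv2.imread("pics/s2.png");cv2.imwrite("pics/s2c.png",cv2.resize(i[130:330,170:430],None,fx=3,fy=3))
E
```

```text
[0.53660565 0.19774908 0.08854227] [-0.45726739  2.86943372  1.96794749]
```

View pics/s2c.png

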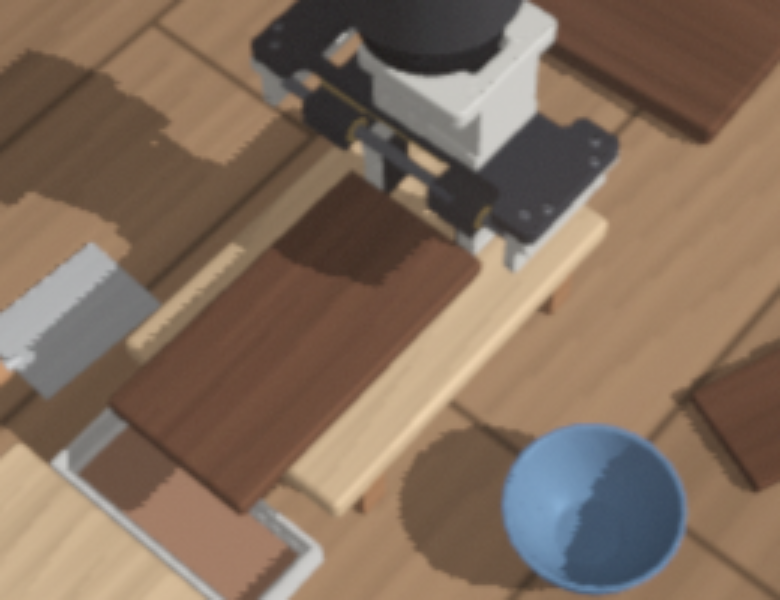

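The board slides square, with its front over the pan. I continue to the target.

>>> move_arm:
  rows:
    - {"delta_rot": [0,0,0],"delta_pos": [0,-0.8,0],"hand": 5}
    - {"delta_rot": [0,0,0],"delta_pos": [0,-0.8,0],"hand": 5}
    - {"delta_rot": [0,0,0],"delta_pos": [0,-0.8,0],"hand": 5}
    - {"delta_rot": [0,0,0],"delta_pos": [0,-0.8,0],"hand": 5}
    - {"delta_rot": [0,0,0],"delta_pos": [0,-0.8,0],"hand": 5}
    - {"delta_rot": [0,0,0],"delta_pos": [0,-0.8,0],"hand": 5}
    - {"delta_rot": [0,0,0],"delta_pos": [0,-0.8,0],"hand": 5}
    - {"delta_rot": [0,0,0],"delta_pos": [0,-0.8,0],"hand": 5}
    - {"delta_rot": [0,0,0],"delta_pos": [0,-0.8,0],"hand": 5}
    - {"delta_rot": [0,0,0],"delta_pos": [0,-0.8,0],"hand": 5}

```text
t: 5.2
eef_pos: [0.5366, 0.1178, 0.0885]
ee_rot: [3.141, -0.0, -1.568]
force: [0.2, 1.1, -1.7]
width: 0.0501
```

>>> move_arm:
  rows:
    - {"delta_rot": [0,0,0],"delta_pos": [0,-0.6,0],"hand": 5}
    - {"delta_rot": [0,0,0],"delta_pos": [0,-0.6,0],"hand": 5}
    - {"delta_rot": [0,0,0],"delta_pos": [0,-0.4,0],"hand": 5}
    - {"delta_rot": [0,0,0],"delta_pos": [0,-0.3,0],"hand": 5}
    - {"delta_rot": [0,0,0],"delta_pos": [0,-0.2,0],"hand": 5}
    - {"delta_rot": [0,0,0],"delta_pos": [0,0,0],"hand": 5}
    - {"delta_rot": [0,0,0],"delta_pos": [0,0,0],"hand": 5}
    - {"delta_rot": [0,0,0],"delta_pos": [0,0.5,0],"hand": 5}
    - {"delta_rot": [0,0,0],"delta_pos": [0,1.5,0],"hand": 5}
    - {"delta_rot": [0,0,0],"delta_pos": [0,2,0],"hand": 5}

```text
t: 6.2
eef_pos: [0.5367, 0.1384, 0.0887]
ee_rot: [-3.141, 0.0, -1.569]
force: [0.8, 0.3, -0.3]
width: 0.0501
```

```bash
python3 - <<'E'
from h import *
print(get_state()["eef_pos"],get_state()["force"])
cv2.imwrite("pics/s3.png",grab_frame("scene"))
i=cv2.imread("pics/s3.png");cv2.imwrite("pics/s3c.png",cv2.resize(i[140:400,90:410],None,fx=2.3,fy=2.3))
E
```

```text
[0.53673318 0.13841874 0.08865546] [ 0.79355869  0.26474392 -0.30817523]
```

View pics/s3c.png

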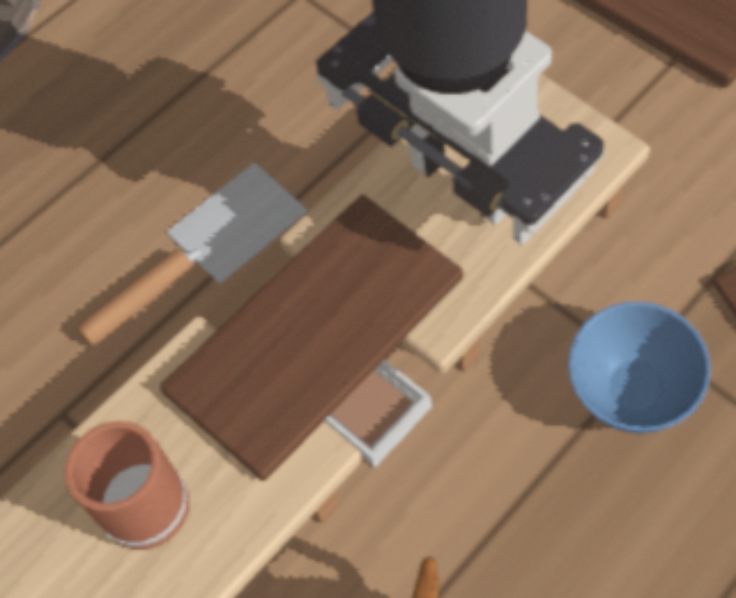

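```bash
python3 - <<'E'
from h import *
w=px2w("scene",np.array([(362,197),(461,271),(264,477),(163,386)])/2.3+[90,140],.074)
print(w.round(4),w.mean(0))
print("riser",px2w("scene",np.array([(444,365),(204,320)])/2.3+[90,140],.06).round(4))
E
```

```text
[[ 0.4918  0.0805  0.074 ]
 [ 0.5869  0.0812  0.074 ]
 [ 0.5893 -0.1132  0.074 ]
 [ 0.4923 -0.1125  0.074 ]] [ 0.5400815  -0.01599704  0.074     ]
riser [[ 0.6208  0.0242  0.06  ]
 [ 0.4699 -0.0585  0.06  ]]
```

The board bridges the gap, centred within a couple of mm of target. Next I rise and go over the pot.

>>> move_arm:
  rows:
    - {"delta_rot": [0,0,0],"delta_pos": [0,0,3],"hand": 8.7}
    - {"delta_rot": [0,0,0],"delta_pos": [0,0,4],"hand": 8.7}
    - {"delta_rot": [0,0,0],"delta_pos": [0,0,4.5],"hand": 8.7}
    - {"delta_rot": [0,0,0],"delta_pos": [0,-1,4.5],"hand": 8.7}
    - {"delta_rot": [0,0,0],"delta_pos": [0,-4,0],"hand": 8.7}
    - {"delta_rot": [0,0,0],"delta_pos": [0,-4.5,0],"hand": 8.7}
    - {"delta_rot": [0,0,0],"delta_pos": [0,-4.5,0],"hand": 8.7}
    - {"delta_rot": [0,0,0],"delta_pos": [0,-4.5,0],"hand": 8.7}
    - {"delta_rot": [0,0,0],"delta_pos": [0,-4.5,0],"hand": 8.7}
    - {"delta_rot": [0,0,0],"delta_pos": [0,-4.5,0],"hand": 8.7}

```text
t: 7.25
eef_pos: [0.5369, -0.1382, 0.2489]
ee_rot: [-3.141, 0.0, -1.567]
force: [1.4, 0.2, 0.4]
width: 0.0872
```

>>> move_arm:
  rows:
    - {"delta_rot": [0,0,0],"delta_pos": [0.4,-3.0,0],"hand": 8.7}
    - {"delta_rot": [0,0,0],"delta_pos": [0,-0.9,0],"hand": 8.7}
    - {"delta_rot": [0,0,0],"delta_pos": [0,0,0],"hand": 8.7}
    - {"delta_rot": [0,0,0],"delta_pos": [0,0,0],"hand": 8.7}
    - {"delta_rot": [0,0,0],"delta_pos": [0,0,0],"hand": 8.7}
    - {"delta_rot": [0,0,0],"delta_pos": [0,0,0],"hand": 8.7}
    - {"delta_rot": [0,0,0],"delta_pos": [0,0,0],"hand": 8.7}
    - {"delta_rot": [0,0,0],"delta_pos": [0,0,0],"hand": 8.7}
    - {"delta_rot": [0,0,0],"delta_pos": [0,0,0],"hand": 8.7}
    - {"delta_rot": [0,0,0],"delta_pos": [0,0,0],"hand": 8.7}

```text
t: 8.25
eef_pos: [0.5407, -0.1764, 0.2486]
ee_rot: [-3.142, -0.0, -1.568]
force: [0.1, 0.3, 1.2]
width: 0.0872
```

```bash
python3 - <<'E'
from h import *
s=get_state();print(s["eef_pos"],s["ee_rot"],s["width"])
cv2.imwrite("pics/w4.png",grab_frame("wrist"))
c=camera_info("wrist");from scipy.spatial.transform import Rotation as R
T=np.eye(4);T[:3,:3]=R.from_euler("xyz",s["ee_rot"]).as_matrix();T[:3,3]=s["eef_pos"]
M=T@c["T_tool_cam"];print(M.round(3).tolist())
E
```

```text
[ 0.54067432 -0.17640965  0.24860986] [-3.14155420e+00 -1.05987629e-05 -1.56803833e+00] 0.08720946409950744
[[-1.0, -0.002, -0.001, 0.541], [-0.003, 0.969, 0.246, -0.242], [0.001, 0.246, -0.969, 0.385], [0.0, 0.0, 0.0, 1.0]]
```

View pics/w4.png

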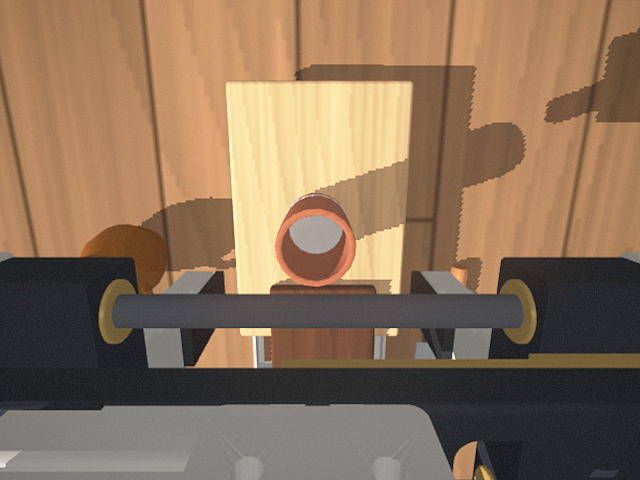

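```bash
python3 - <<'E'
from h import *
from scipy.spatial.transform import Rotation as R
c=camera_info("wrist");K=c["camera_matrix"];T=np.eye(4);T[:3,:3]=R.from_euler("xyz",[-3.1416,0,-1.568]).as_matrix();T[:3,3]=[.54067,-.17641,.24861]
M=T@c["T_tool_cam"]
for p,z in [((315.5,247.5),.15),((227,82),.06),((411,81),.06)]:
    d=M[:3,:3]@np.linalg.solve(K,[*p,1]);print(M[:3,3]+d*(z-M[2,3])/d[2])
E
```

```text
[ 0.54135363 -0.17440778  0.15      ]
[ 0.61626922 -0.29316745  0.06      ]
[ 0.46160554 -0.29436321  0.06      ]
```

The wrist view puts the pot rim at about (0.541, -0.175), in agreement with the top camera. I descend and grip.

>>> move_arm:
  rows:
    - {"delta_rot": [0,0,0],"delta_pos": [0,0.1,-1.5],"hand": 8.7}
    - {"delta_rot": [0,0,0],"delta_pos": [0,0,-1.8],"hand": 8.7}
    - {"delta_rot": [0,0,0],"delta_pos": [0,0,-1.8],"hand": 8.7}
    - {"delta_rot": [0,0,0],"delta_pos": [0,0,-1.8],"hand": 8.7}
    - {"delta_rot": [0,0,0],"delta_pos": [0,0,-1.8],"hand": 8.7}
    - {"delta_rot": [0,0,0],"delta_pos": [0,0,-1.5],"hand": 8.7}
    - {"delta_rot": [0,0,0],"delta_pos": [0,0,-1.2],"hand": 8.7}
    - {"delta_rot": [0,0,0],"delta_pos": [0,0,-0.8],"hand": 8.7}
    - {"delta_rot": [0,0,0],"delta_pos": [0,0,-0.4],"hand": 8.7}
    - {"delta_rot": [0,0,0],"delta_pos": [0,0,0],"hand": 8.7}

```text
t: 9.3
eef_pos: [0.5407, -0.1755, 0.1223]
ee_rot: [3.141, -0.0, -1.568]
force: [0.6, -0.8, 0.6]
width: 0.0866
```

>>> move_arm:
  rows:
    - {"delta_rot": [0,0,0],"delta_pos": [0,0,0],"hand": 7.5}
    - {"delta_rot": [0,0,0],"delta_pos": [0,0,0],"hand": 6.8}
    - {"delta_rot": [0,0,0],"delta_pos": [0,0,0],"hand": 6.2}
    - {"delta_rot": [0,0,0],"delta_pos": [0,0,0],"hand": 5.8}
    - {"delta_rot": [0,0,0],"delta_pos": [0,0,0],"hand": 5.4}
    - {"delta_rot": [0,0,0],"delta_pos": [0,0,0],"hand": 5.0}
    - {"delta_rot": [0,0,0],"delta_pos": [0,0,0],"hand": 4.5}
    - {"delta_rot": [0,0,0],"delta_pos": [0,0,0],"hand": 4.5}
    - {"delta_rot": [0,0,0],"delta_pos": [0,0,0],"hand": 4.5}
    - {"delta_rot": [0,0,0],"delta_pos": [0,0,0],"hand": 4.5}
  force: 18

```text
t: 10.3
eef_pos: [0.5414, -0.1755, 0.123]
ee_rot: [-3.14, -0.0, -1.568]
force: [3.9, -0.4, 3.3]
width: 0.0569
```

>>> move_arm:
  rows:
    - {"delta_rot": [0,0,0],"delta_pos": [0,0,0.4],"hand": 4.5}
    - {"delta_rot": [0,0,0],"delta_pos": [0,0,0.8],"hand": 4.5}
    - {"delta_rot": [0,0,0],"delta_pos": [0,0,1.2],"hand": 4.5}
    - {"delta_rot": [0,0,0],"delta_pos": [0,0,1.2],"hand": 4.5}
    - {"delta_rot": [0,0,0],"delta_pos": [0,0,0.9],"hand": 4.5}
    - {"delta_rot": [0,0,0],"delta_pos": [0,0,0.5],"hand": 4.5}
    - {"delta_rot": [0,0,0],"delta_pos": [0,0.5,0],"hand": 4.5}
    - {"delta_rot": [0,0,0],"delta_pos": [0,1.0,0],"hand": 4.5}
    - {"delta_rot": [0,0,0],"delta_pos": [-0.1,1.5,0],"hand": 4.5}
    - {"delta_rot": [0,0,0],"delta_pos": [-0.1,1.5,0],"hand": 4.5}

```text
t: 11.3
eef_pos: [0.5382, -0.1291, 0.172]
ee_rot: [3.141, 0.0, -1.568]
force: [0.3, 0.5, -1.6]
width: 0.0566
```

>>> move_arm:
  rows:
    - {"delta_rot": [0,0,0],"delta_pos": [-0.1,1.7,0],"hand": 4.5}
    - {"delta_rot": [0,0,0],"delta_pos": [0,1.7,0],"hand": 4.5}
    - {"delta_rot": [0,0,0],"delta_pos": [0,1.7,0],"hand": 4.5}
    - {"delta_rot": [0,0,0],"delta_pos": [0,1.7,0],"hand": 4.5}
    - {"delta_rot": [0,0,0],"delta_pos": [0,1.5,0],"hand": 4.5}
    - {"delta_rot": [0,0,0],"delta_pos": [0,1.3,0],"hand": 4.5}
    - {"delta_rot": [0,0,0],"delta_pos": [0,1.0,0],"hand": 4.5}
    - {"delta_rot": [0,0,0],"delta_pos": [0,0.7,0],"hand": 4.5}
    - {"delta_rot": [0,0,0],"delta_pos": [0,0,0],"hand": 4.5}
    - {"delta_rot": [0,0,0],"delta_pos": [0,0,0],"hand": 4.5}

```text
t: 12.3
eef_pos: [0.5376, -0.0176, 0.1725]
ee_rot: [3.141, -0.0, -1.568]
force: [-0.4, 0.2, -2.7]
width: 0.057
```

```bash
python3 - <<'E'
from h import *
s=get_state();print(s["eef_pos"],s["force"],s["width"])
cv2.imwrite("pics/s5.png",grab_frame("scene"))
i=cv2.imread("pics/s5.png");cv2.imwrite("pics/s5c.png",cv2.resize(i[140:400,90:410],None,fx=2.3,fy=2.3))
E
```

```text
[ 0.53764737 -0.01757746  0.17251905] [-0.35465988  0.24652342 -2.6902992 ] 0.05702157124713508
```

View pics/s5c.png

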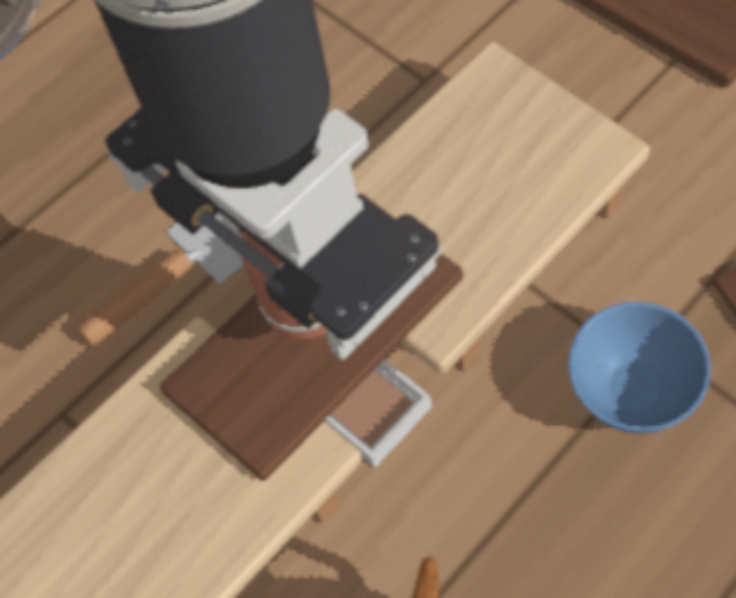

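The pot hangs upright over the middle of the board. I lower it, with contact expected at TCP z of about 0.137.

>>> move_arm:
  rows:
    - {"delta_rot": [0,0,0],"delta_pos": [0,0,-0.5],"hand": 4.5}
    - {"delta_rot": [0,0,0],"delta_pos": [0,0,-0.6],"hand": 4.5}
    - {"delta_rot": [0,0,0],"delta_pos": [0,0,-0.6],"hand": 4.5}
    - {"delta_rot": [0,0,0],"delta_pos": [0,0,-0.5],"hand": 4.5}
    - {"delta_rot": [0,0,0],"delta_pos": [0,0,-0.4],"hand": 4.5}
    - {"delta_rot": [0,0,0],"delta_pos": [0,0,-0.3],"hand": 4.5}
    - {"delta_rot": [0,0,0],"delta_pos": [0,0,-0.2],"hand": 4.5}
    - {"delta_rot": [0,0,0],"delta_pos": [0,0,-0.1],"hand": 4.5}
    - {"delta_rot": [0,0,0],"delta_pos": [0,0,0],"hand": 4.5}
    - {"delta_rot": [0,0,0],"delta_pos": [0,0,0],"hand": 4.5}

```text
t: 13.35
eef_pos: [0.5378, -0.0174, 0.1407]
ee_rot: [-3.141, 0.0, -1.568]
force: [-0.1, -0.1, -2.8]
width: 0.057
```

>>> move_arm:
  rows:
    - {"delta_rot": [0,0,0],"delta_pos": [0,0,-0.1],"hand": 4.5}
    - {"delta_rot": [0,0,0],"delta_pos": [0,0,-0.1],"hand": 4.5}
    - {"delta_rot": [0,0,0],"delta_pos": [0,0,-0.05],"hand": 4.5}
    - {"delta_rot": [0,0,0],"delta_pos": [0,0,-0.05],"hand": 4.5}
    - {"delta_rot": [0,0,0],"delta_pos": [0,0,0],"hand": 4.5}
    - {"delta_rot": [0,0,0],"delta_pos": [0,0,0],"hand": 4.5}
    - {"delta_rot": [0,0,0],"delta_pos": [0,0,0],"hand": 4.5}
    - {"delta_rot": [0,0,0],"delta_pos": [0,0,0],"hand": 4.5}
    - {"delta_rot": [0,0,0],"delta_pos": [0,0,0],"hand": 4.5}
    - {"delta_rot": [0,0,0],"delta_pos": [0,0,0],"hand": 4.5}

```text
t: 14.35
eef_pos: [0.5377, -0.0175, 0.1376]
ee_rot: [-3.142, 0.0, -1.568]
force: [-0.6, 0.3, -3.3]
width: 0.0568
```

>>> move_arm:
  rows:
    - {"delta_rot": [0,0,0],"delta_pos": [0,0,-0.04],"hand": 4.5}
    - {"delta_rot": [0,0,0],"delta_pos": [0,0,-0.04],"hand": 4.5}
    - {"delta_rot": [0,0,0],"delta_pos": [0,0,-0.02],"hand": 4.5}
    - {"delta_rot": [0,0,0],"delta_pos": [0,0,0],"hand": 4.5}
    - {"delta_rot": [0,0,0],"delta_pos": [0,0,0],"hand": 4.5}
    - {"delta_rot": [0,0,0],"delta_pos": [0,0,0],"hand": 4.5}
    - {"delta_rot": [0,0,0],"delta_pos": [0,0,0],"hand": 4.5}
    - {"delta_rot": [0,0,0],"delta_pos": [0,0,0],"hand": 4.5}
    - {"delta_rot": [0,0,0],"delta_pos": [0,0,0],"hand": 4.5}
    - {"delta_rot": [0,0,0],"delta_pos": [0,0,0],"hand": 4.5}

```text
t: 15.35
eef_pos: [0.5378, -0.0174, 0.1369]
ee_rot: [-3.141, -0.0, -1.568]
force: [-1.8, 0.8, 4.6]
width: 0.0566
```

The upward force shows contact, so I release slowly.

>>> move_arm:
  rows:
    - {"delta_rot": [0,0,0],"delta_pos": [0,0,0],"hand": 5.6}
    - {"delta_rot": [0,0,0],"delta_pos": [0,0,0],"hand": 5.8}
    - {"delta_rot": [0,0,0],"delta_pos": [0,0,0],"hand": 6.1}
    - {"delta_rot": [0,0,0],"delta_pos": [0,0,0],"hand": 6.5}
    - {"delta_rot": [0,0,0],"delta_pos": [0,0,0],"hand": 7.0}
    - {"delta_rot": [0,0,0],"delta_pos": [0,0,0],"hand": 7.6}
    - {"delta_rot": [0,0,0],"delta_pos": [0,0,0],"hand": 8.2}
    - {"delta_rot": [0,0,0],"delta_pos": [0,0,0],"hand": 8.6}
    - {"delta_rot": [0,0,0],"delta_pos": [0,0,0.2],"hand": 8.6}
    - {"delta_rot": [0,0,0],"delta_pos": [0,0,0.5],"hand": 8.6}

```text
t: 16.35
eef_pos: [0.5374, -0.0175, 0.1435]
ee_rot: [3.141, -0.0, -1.568]
force: [-0.8, -1.0, 0.1]
width: 0.0858
```

>>> move_arm:
  rows:
    - {"delta_rot": [0,0,0],"delta_pos": [0,0,1],"hand": 8.6}
    - {"delta_rot": [0,0,0],"delta_pos": [0,0,1.5],"hand": 8.6}
    - {"delta_rot": [0,0,0],"delta_pos": [0,0,2],"hand": 8.6}
    - {"delta_rot": [0,0,0],"delta_pos": [0,0,2.5],"hand": 8.6}
    - {"delta_rot": [0,0,0],"delta_pos": [0,0,2.5],"hand": 8.6}
    - {"delta_rot": [0,0,0],"delta_pos": [0,0,2.5],"hand": 8.6}
    - {"delta_rot": [0,0,0],"delta_pos": [0,4,0],"hand": 8.6}
    - {"delta_rot": [0,0,0],"delta_pos": [0,4.5,0],"hand": 8.6}
    - {"delta_rot": [0,0,0],"delta_pos": [0,4.5,0],"hand": 8.6}
    - {"delta_rot": [0,0,0],"delta_pos": [0,4.5,0],"hand": 8.6}

```text
t: 17.35
eef_pos: [0.5375, 0.1591, 0.265]
ee_rot: [-3.14, 0.001, -1.568]
force: [1.5, 0.1, 0.4]
width: 0.0859
```

>>> move_arm:
  rows:
    - {"delta_rot": [0,0,0],"delta_pos": [0,4.5,0],"hand": 8.6}
    - {"delta_rot": [0,0,0],"delta_pos": [0,4.5,0],"hand": 8.6}
    - {"delta_rot": [0,0,0],"delta_pos": [0,4.5,0],"hand": 8.6}
    - {"delta_rot": [0,0,0],"delta_pos": [0,4.5,0],"hand": 8.6}
    - {"delta_rot": [0,0,0],"delta_pos": [0,4.5,0],"hand": 8.6}
    - {"delta_rot": [0,0,0],"delta_pos": [0,0,0],"hand": 8.6}
    - {"delta_rot": [0,0,0],"delta_pos": [0,0,0],"hand": 8.6}
    - {"delta_rot": [0,0,0],"delta_pos": [0,0,0],"hand": 8.6}
    - {"delta_rot": [0,0,0],"delta_pos": [0,0,0],"hand": 8.6}
    - {"delta_rot": [0,0,0],"delta_pos": [0,0,0],"hand": 8.6}

```text
t: 18.35
eef_pos: [0.538, 0.3815, 0.2642]
ee_rot: [-3.141, 0.001, -1.569]
force: [-0.4, 0.3, -0.5]
width: 0.0859
```

```bash
python3 - <<'E'
from h import *
s=get_state();print(s["t"],s["eef_pos"],s["force"],s["width"])
cv2.imwrite("pics/s6.png",grab_frame("scene"));i=grab_frame("top");cv2.imwrite("pics/t6.png",i)
cv2.imwrite("pics/t6c.png",cv2.resize(i[190:320,300:500],None,fx=4,fy=4,interpolation=cv2.INTER_CUBIC))
E
```

```text
18.35 [0.53796905 0.38148794 0.26423424] [-0.42746086  0.25562875 -0.5435892 ] 0.0858548572983604
```

View pics/s6.png

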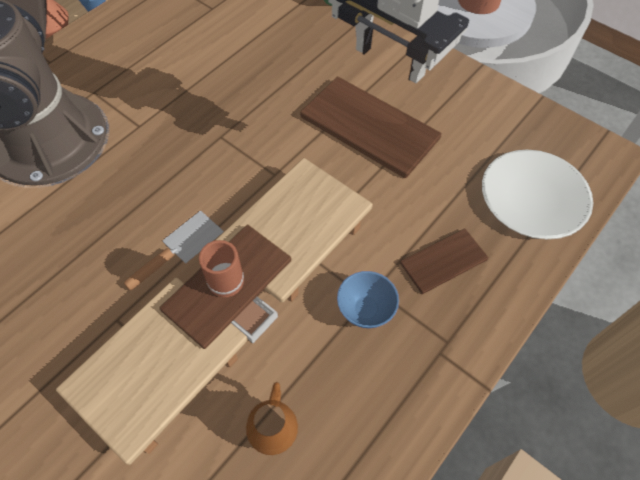

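View pics/t6c.png

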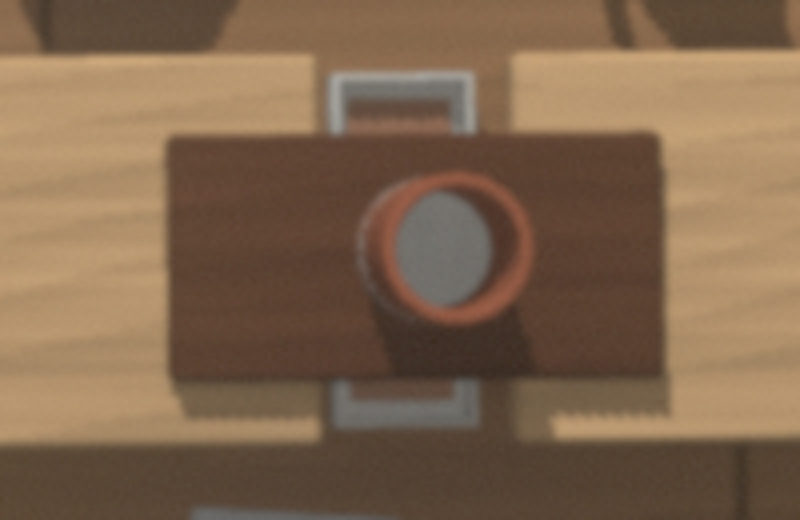

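```bash
python3 - <<'E'
from h import *
f=lambda p,z:px2w("top",np.array(p)/4+[300,190],z).round(4)
b=f([(167,137),(658,132),(663,377),(172,380)],.074);print(b,b.mean(0))
print(f([(458,248)],.164)); print(f([(403,98),(403,400)],.02))
job_done()
E
```

```text
[[ 0.583   0.0848  0.074 ]
 [ 0.5842 -0.1134  0.074 ]
 [ 0.4855 -0.1143  0.074 ]
 [ 0.4852  0.0833  0.074 ]] [ 0.534475 -0.0149    0.074   ]
[[ 0.5374 -0.0175  0.164 ]]
[[ 0.6018 -0.0182  0.02  ]
 [ 0.4737 -0.0171  0.02  ]]
the job is handed in; nothing more can be done
```

The job is done and handed in at about 18.5 s of the 51 s allowed; no verdict is reported back.

- **Board:** I pushed it across the gap with two fingers against its far end. The last pictures show it flat and square to within about 0.01 rad. Its centre is at about (0.534, -0.015) by the top camera, and the scene camera gave x 0.540 just after the push. About 55–60 mm of it rests on each riser.
- **Pot:** I gripped it, lifted it and lowered it until the force reading showed contact, then let go. It stands upright at (0.537, -0.0175), within a few mm of the middle of the board and of the drip pan (0.537, -0.018).
- **Everything else:** The jug, bowl and spatula look unmoved in the pictures; I did not measure them. The arm ended well clear of everything.

No check failed.

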